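# Wedge the footpeg shoe into its dovetail holder

## Task

Set the footpeg on its brass shoe into the open wide end of the green bench holder, narrow end first, and slide it along the tapered dovetail way until it wedges tight, fully home. Let go of it there, and leave the dish of washers and the spark plug socket standing where they are.

Things in the scene. Friction and masses are not known exactly. Their poses are not given: they have to be found in the camera images.
- peg_grip (a point): Aluminium footpeg (34 along x, 24 across y: grip its flats) upright on a loose brass dovetail shoe, 0.4 kg. Shoe 80 long (x), 16 high, underside 84 wide at -x narrowing to 60 at +x, the end that goes in first; sides lean in 30 deg. Peg top 85 above the shoe's underside. Point: on the peg's axis, mid-shoe, 50 above the underside. z up. mm. Stands flat on the work surface at the start.
- way_home (a point): Fixed holder: where peg_grip lies when the shoe is home, axes agreeing; 50 above the green deck (plate 12 thick, x -145..55, y +-65 from here). x = way in. Two dark undercut rails 16 high, x -60..50; gap at deck 90 at the mouth, 57 at the end, slippery; they centre the shoe, only the wedge stops it, and it stays wedged. Bare deck before the mouth: shoe centred at x -105 stands just outside. mm.
- dish_mid (a point): Loose white ceramic dish with steel washers, 84 mm across, 26 mm high, 0.15 kg; the point is on its axis, half-way up. To be left alone.
- socket_mid (a point): Loose steel spark plug socket standing upright, 25 mm across, 65 mm high; the point is its centre. To be left alone.
Things that resemble listed ones, but are neither listed nor needed, are in the scene too. Of the things that look like the part that bears peg_grip, take the one that is nearest to the robot's base at the start.

How it is judged (in metres and radians):
At the end, for the whole second after the job is handed in: The shoe stands in the dovetail way, flat on the deck (within 6 mm in height, 7 degrees of upright), within 10 mm of fully home along the way and across it, in line with the way within 10 degrees, released and staying there (x of peg_grip in the frame of way_home between -0.01 and 0.01 m and y of peg_grip in the frame of way_home between -0.01 and 0.01 m and z of peg_grip in the frame of way_home between -0.006 and 0.006 m and angle between the x axis of peg_grip and the x axis of way_home, either way round below 0.17 rad and angle between peg_grip's own z axis and vertical below 0.12 rad); the robot touches nothing.
It fails at once if the dish of washers is shifted by more than 30 mm (distance of dish_mid from where it was at the start of the episode above 0.03 m).
It fails at once if the spark plug socket is knocked over or shifted by more than 25 mm (distance of socket_mid from where it was at the start of the episode above 0.025 m).
It also fails if it takes over 40 s, if anything falls off the work surface, if the arm or the gripper's body presses on something with over 40 N, if the wrist force passes 120 N, or if a joint passes its speed limit or range.

## Robot

A 6-joint arm with a two-finger parallel gripper is mounted at the origin on the work surface. World frame = base frame: x ahead of the robot, y to its left, z up, the work surface at z = 0. Lengths are in m, angles in degrees, forces in N, time in s.
With the tool pointing down it reaches from about 0.35 to 0.725 m from the base axis. Payload 6 kg.
Tool frame: the origin (TCP) lies midway between the tips of the shut fingers; the grasp point (between the pads) lies 19 mm behind it; z points along the fingers, y is the direction in which the jaws open and shut (so a half turn about z gives the same grasp; the last joint's range is limited). The gripper opens to 85 mm and grips with 20 to 120 N. Pads are 22 mm wide; open, the fingers measure 114 mm over their backs; the gripper's body (76 mm by 85 mm) begins 54 mm behind the grasp point. The pads swing forward as they close: fully open they stand 13 mm farther back than shut.
Start: joints at [-57.313, 2.303, 4.859, 0, -92.561, -19.12], TCP at [0.141, -0.583, 0.231] pointing down, gripper open.
Joint ranges: [-146.85, 146.85], [-73.84, 115.35], [-62.03, 85.46], [-188.31, 113.3], [-161.28, -10.13], [-171.36, 171.36]. Speed limits (degrees/s): [147.25, 147.25, 172.46, 180, 180, 180].

## Interface

Orientations are given as [roll, pitch, yaw] about the fixed x, y, z axes, in that order (R = Rz(yaw) Ry(pitch) Rx(roll)).
In Python, from plant import env gives the robot as it stands.
- The arm moves only by the shell command python3 -m crank 'ROWS' [OPENING] [FORCE]. ROWS is JSON, a list of rows, each a list of 2 entries, a list of its own where there are three numbers: the shift along the tool's x, y, z in cm, then the turn, a rotation vector about the tool's x, y, z in rad. A call has exactly 5 rows; each row is the pose to reach, as a shift and turn from the pose commanded when the call began, along the tool's axes at that moment; what a row does not reach only later rows make up. A row lasts 1/12 s, in which the tool goes at most 41.7 mm and 7.16 degrees, less where a joint would pass 70% of its speed; a pose out of reach is approached as far as the arm can. A call with a gripper value outside its range is refused whole. OPENING is the opening, from 0 (shut) to 1 (fully open), set as the call begins (- or left out, the last holds). The fingers move at their own pace and stop on an object; FORCE is the grip in N (left out, the last holds). Time passes only in rows, so rows that repeat a pose let the fingers close, or fill a call up. It gives the time, the measured TCP pose, the force and the opening at its end, in the units of the state.
- env.read_state(): the state, without advancing time (a new reading comes with each control period).
- env.camera(name): name is "scene" or "side" or "wrist"; returns (picture, depth): 400x640x3 uint8, blue, green, red; 400x640 float32, m along the optical axis (not along the pixel's ray), 0 where there is no reading.
- env.calibration(name): a dict with "fov_y" (degrees; the focal length in pixels is half the picture's height over the tangent of half this angle, whatever the lens; pixels are square), "cx", "cy" (the principal point, pixels), "eye" and "attitude" of the camera in the world. Camera axes: x right, y down, z forward; pixel columns grow to the right and rows downward; lengths in m; the calibration is good to about 2 mm. A picture is of the moment at which its call begins: read the wrist's pose just before it. calibration takes no time and is no camera call; for the wrist camera it gives the pose at the moment of the call.
- env.close_job(): hands the job in, once; it reports no verdict.
The state is a dict: "time_s": time; "joint_pos": joint angles; "joint_vel": joint speeds; "effort": joint torques, N m; "tool_pos": TCP position; "tool_rot": TCP orientation; "contact_force": force on the tool from outside, world axes, zero at the start; "moment": the same for the moment, N m; "grip_width": opening from 0.0 (shut) to 1.0 (fully open).
Only numpy, scipy, OpenCV 4.12 (cv2) and the standard library are available. Lean on these libraries where they do the work, as an engineer would, in place of code of your own. Each camera call takes 0.05 s, during which the arm holds its last target. There are 200 camera calls.

## Working session

There is one attempt and no reset: what is moved stays moved. The work goes in short steps, Python scripts to look and compute and a shell command to move; the robot and the scene stay as the last step left them, time stands still between calls to the robot, and variables do not carry over. Pictures are saved under pics/ and viewed, about 8 in all and at most 12, crops included, and the job is handed in when it is done.

```bash
ls; mkdir -p pics; cat > h.py <<'E'
import numpy as np, cv2
from plant import env
from scipy.spatial.transform import Rotation as R
def cal(n):
    c=env.calibration(n); return c
def att(c):
    a=np.array(c["attitude"],float)
    return a if a.shape==(3,3) else R.from_euler('xyz',a,degrees=True).as_matrix()
def ray(c,u,v):
    f=200/np.tan(np.radians(c["fov_y"]/2))
    return att(c)@np.array([(u-c["cx"])/f,(v-c["cy"])/f,1.])
def plane(c,u,v,z):
    d=ray(c,u,v); e=np.array(c["eye"]); return e+d*(z-e[2])/d[2]
def cloud(c,dep):
    f=200/np.tan(np.radians(c["fov_y"]/2))
    v,u=np.mgrid[0:400,0:640]
    p=np.stack([(u-c["cx"])/f*dep,(v-c["cy"])/f*dep,dep],-1)
    return p@att(c).T+np.array(c["eye"])
def snap(n,tag):
    c=env.calibration(n); im,d=env.camera(n)
    cv2.imwrite(f'pics/{tag}.png',im); np.savez(f'pics/{tag}.npz',im=im,d=d,c=np.array([c],dtype=object)); return c,im,d
def load(tag):
    z=np.load(f'pics/{tag}.npz',allow_pickle=True); return z['c'][0],z['im'],z['d']
E
python3 - <<'E'
from h import *
print(env.read_state())
for n in ["scene","side","wrist"]:
    c,im,d=snap(n,n+'0'); print(n,c,(d>0).mean())
a=cv2.imread('pics/scene0.png');b=cv2.imread('pics/side0.png')
E
```

```text
pics
{'time_s': 0.0, 'joint_pos': array([-5.73123260e+01,  2.33891395e+00,  4.80068540e+00, -2.68241136e-02,
       -9.25632046e+01, -1.91199618e+01]), 'joint_vel': array([ 0.0476739 ,  0.0804664 , -0.05117445,  0.08861187,  0.07766735,
       -0.0298591 ]), 'effort': array([-9.53148010e-04, -3.68212080e+01,  3.47401106e+01,  6.93215311e+00,
       -5.47366697e-03,  1.66320427e-05]), 'tool_pos': array([ 0.14075506, -0.58290089,  0.23025969]), 'tool_rot': array([ 1.79895385e+02, -7.90305367e-03, -1.66431105e+02]), 'contact_force': array([ 1.05942627,  0.02783881, -0.50327311]), 'moment': array([-0.03229449, -0.04397337, -0.0337756 ]), 'grip_width': 1.000623374936859}
scene {'fov_y': 44.115157707049185, 'cx': 316.36488185058784, 'cy': 198.47157623682534, 'eye': array([ 1.44979125, -0.21338259,  0.97367404]), 'attitude': array([-135.66564897,    0.14156915,   78.45638112])} 0.9962421875
side {'fov_y': 51.719130505199935, 'cx': 307.03061610442023, 'cy': 196.00240819231624, 'eye': array([ 0.33253839, -0.6937409 ,  0.54008609]), 'attitude': array([-121.44396015,    1.25462881,  -23.66226232])} 0.995890625
wrist {'fov_y': 65.01893885801731, 'cx': 318.907117002649, 'cy': 196.13674573895926, 'eye': array([ 0.06462755, -0.60182995,  0.37381805]), 'attitude': array([ 1.62370312e+02, -1.07541003e-01,  1.03480979e+02])} 0.99623828125
```

View pics/scene0.png

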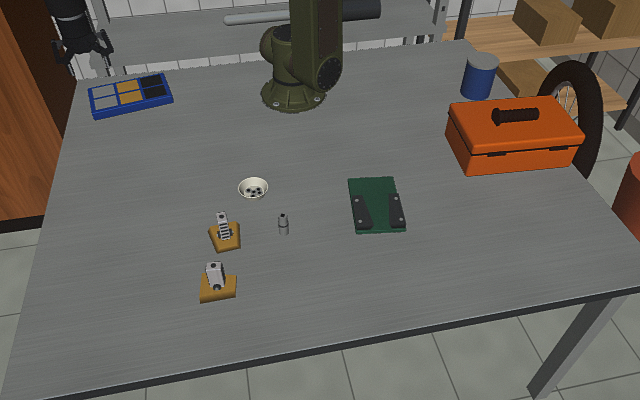

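View pics/side0.png

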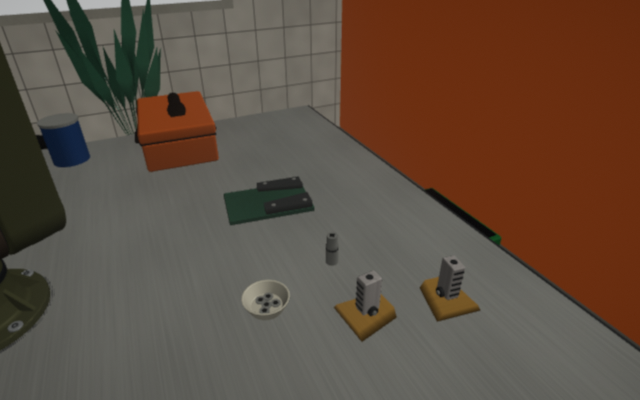

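The scene shows the nearer shoe at (224,232), with a look-alike at (215,280), the dish at (253,187), the socket at (283,223) and the holder at (377,205). In the side view the wanted peg is at (368,295). Next I measure from the depth and colour.

```bash
python3 - <<'E'
from h import *
for t in ['scene0','side0']:
    c,im,d=load(t); P=cloud(c,d); hsv=cv2.cvtColor(im,cv2.COLOR_BGR2HSV)
    H,S,V=[hsv[...,i].astype(int) for i in range(3)]
    ok=(d>0)&(P[...,2]>-.02)&(P[...,2]<.12)&(P[...,0]>.2)&(P[...,0]<.9)&(abs(P[...,1])<.5)
    br=ok&(H>10)&(H<28)&(S>130)
    n,l,st,ce=cv2.connectedComponentsWithStats(br.astype(np.uint8))
    for i in range(1,n):
        if st[i,4]<60: continue
        p=P[l==i]; q=p[(p[:,2]>.011)]
        print(t,'brass',ce[i].round(),st[i,4],'mean',p.mean(0).round(4),'ztop',np.percentile(p[:,2],95).round(4))
        if len(q)>10:
            r=cv2.minAreaRect((q[:,:2]*1000).astype(np.float32)); print('  top rect',np.round(r[0],1),np.round(r[1],1),round(r[2],1))
            hull=cv2.convexHull((q[:,:2]*1000).astype(np.float32)); ap=cv2.approxPolyDP(hull,6,True)[:,0]; print('  ',ap.round(0).tolist())
    gr=ok&(H>60)&(H<95)&(S>80)
    n,l,st,ce=cv2.connectedComponentsWithStats(gr.astype(np.uint8)); i=1+st[1:,4].argmax()
    p=P[l==i]; q=p[(p[:,2]>.009)&(p[:,2]<.02)]; print(t,'green',ce[i],np.median(p[:,2]))
    r=cv2.minAreaRect((q[:,:2]*1000).astype(np.float32)); print('  ',r)
    print('  ', cv2.approxPolyDP(cv2.convexHull((q[:,:2]*1000).astype(np.float32)),8,True)[:,0].round(0).tolist())
    dk=ok&(V<75)&(S<90)&(P[...,2]>.02)&(P[...,2]<.04)
    g0=q[:,:2].mean(0); dk&=np.hypot(P[...,0]-g0[0],P[...,1]-g0[1])<.15
    n,l,st,ce=cv2.connectedComponentsWithStats(dk.astype(np.uint8))
    for i in range(1,n):
        if st[i,4]<50: continue
        p=P[l==i]; r=cv2.minAreaRect((p[:,:2]*1000).astype(np.float32));print('  dark',ce[i].round(),st[i,4],np.median(p[:,2]).round(4),np.round(r[0],0),np.round(r[1],0),round(r[2],1))
    tp=ok&(P[...,2]>.028)&(S<70)
    n,l,st,ce=cv2.connectedComponentsWithStats(tp.astype(np.uint8))
    for i in range(1,n):
        if st[i,4]<30: continue
        p=P[l==i]; zt=np.percentile(p[:,2],97); m=p[p[:,2]>zt-.006]; r=cv2.minAreaRect((m[:,:2]*1000).astype(np.float32));print('  tall',ce[i].round(),st[i,4],zt.round(3),np.round(r[0],0),np.round(r[1],0),round(r[2],1))
E
```

```text
scene0 brass [489. 147.] 229 mean [0.5251 0.4533 0.1104] ztop 0.1195
  top rect [522.9 453.1] [94.6 29.9] 76.3
   [[531.0, 500.0], [518.0, 495.0], [500.0, 410.0], [529.0, 414.0]]
scene0 brass [487. 162.] 269 mean [0.5252 0.461  0.0534] ztop 0.079
  top rect [527.2 454. ] [91.5 15.9] 86.2
   [[528.0, 500.0], [516.0, 412.0], [523.0, 409.0], [536.0, 460.0], [536.0, 494.0]]
scene0 brass [225. 238.] 546 mean [ 0.6205 -0.2814  0.014 ] ztop 0.02
  top rect [ 613.9 -282.5] [82.6 71.6] 1.9
   [[654.0, -302.0], [652.0, -252.0], [573.0, -250.0], [579.0, -319.0]]
scene0 brass [217. 289.] 653 mean [ 0.771  -0.3109  0.0145] ztop 0.0202
  top rect [ 758.8 -308.7] [80.3 70.6] 82.8
   [[785.0, -273.0], [742.0, -267.0], [719.0, -343.0], [786.0, -350.0]]
scene0 green [375.06291192 200.95326543] 0.01265127600100524
   ((576.0889892578125, 123.79034423828125), (129.25062561035156, 204.96630859375), 81.72002410888672)
   [[682.0, 170.0], [488.0, 200.0], [473.0, 75.0], [666.0, 50.0]]
  dark [395. 211.] 424 0.0284 [620. 163.] [ 42. 119.] 80.0
  dark [361. 212.] 448 0.0286 [609.  77.] [ 42. 114.] 84.0
  tall
[... 699 characters left out ...]
9.0, -248.0], [575.0, -319.0]]
side0 green [252.38034865 202.76465927] 0.012585309698601443
   ((572.9295043945312, 122.03201293945312), (126.4459457397461, 193.2007598876953), 81.42359924316406)
   [[672.0, 142.0], [560.0, 187.0], [488.0, 198.0], [471.0, 77.0], [550.0, 67.0], [671.0, 127.0]]
  dark [280. 184.] 388 0.0283 [620. 164.] [ 44. 111.] 79.1
  dark [289. 202.] 521 0.0283 [608.  78.] [ 47. 111.] 83.1
  tall [281. 183.] 240 0.031 [620. 165.] [ 43. 110.] 77.1
  tall [289. 201.] 314 0.031 [608.  73.] [ 43. 113.] 88.9
  tall [332. 244.] 256 0.067 [ 619. -132.] [21. 21.] 31.7
  tall [451. 276.] 828 0.087 [ 755. -308.] [35. 25.] 81.6
  tall [369. 291.] 861 0.087 [ 611. -280.] [34. 25.] 5.3
```

Scene and side agree to about 3 mm: the peg is at (0.612,-0.280) with its top at 0.088 and yaw about 5°, narrow end toward +x. The holder's home is at about (0.620,0.119) with yaw about -8.2°. Now a helper that works out the shifts.

```bash
cat > go.py <<'E'
import sys
from h import *
def go(x,y,z,yaw):
    s=env.read_state(); T=R.from_euler('xyz',s["tool_rot"],degrees=True)
    d=T.inv().apply(np.array([x,y,z])-s["tool_pos"])*100
    G=R.from_euler('xyz',[180,0,yaw],degrees=True); w=(T.inv()*G).as_rotvec()
    print('t',round(s["time_s"],2),'pos',s["tool_pos"].round(4),'rot',s["tool_rot"].round(2),'F',s["contact_force"].round(1),'g',round(s["grip_width"],3))
    print('shift cm',d.round(2),'dist',np.linalg.norm(d).round(1),'turn',w.round(3))
if __name__=='__main__': go(*map(float,sys.argv[1:5]))
E
python3 go.py 0.611 -0.280 0.20 -174.7
python3 - <<'E'
from h import *
for t in ['scene0','side0']:
    c,im,d=load(t); P=cloud(c,d)
    m=(P[...,0]>.35)&(P[...,0]<.65)&(P[...,1]>-.3)&(P[...,1]<-.1)&(im.min(-1)>150)&(d>0)&(P[...,2]<.03)&(P[...,2]>.02)
    r=cv2.minAreaRect((P[m][:,:2]*1000).astype(np.float32)); print('dish',r)
E
```

```text
t 0.15 pos [ 0.1408 -0.583   0.2305] rot [ 1.7992e+02 -1.0000e-02 -1.6643e+02] F [ 0.8 -0.6 -0. ] g 1.001
shift cm [-52.82  18.42   3.07] dist 56.0 turn [ 0.001 -0.     0.144]
dish ((532.4329223632812, -214.02737426757812), (80.86770629882812, 229.2320556640625), 72.93883514404297)
dish ((0.0, 0.0), (0.0, 0.0), 0.0)
```

```bash
python3 -m crank '[[[-3.7,1.3,0.2],[0,0,0.01]],[[-7.4,2.6,0.4],[0,0,0.02]],[[-11.2,3.9,0.6],[0,0,0.03]],[[-15,5.2,0.8],[0,0,0.04]],[[-18.8,6.5,1],[0,0,0.05]]]' 1 && python3 go.py 0.611 -0.280 0.20 -174.7
python3 - <<'E'
from h import *
c,_,_=load('scene0'); print('dish',plane(c,253,187,.02)); c,_,_=load('side0'); print(plane(c,266,299,.02))
E
```

```text
time_s: 0.57
tool_pos: [0.3095, -0.4746, 0.221]
tool_rot: [180.0, 0.0, -169.3]
contact_force: [0.8, -0.4, -0.0]
grip_width: 1.002
t 0.57 pos [ 0.3095 -0.4746  0.221 ] rot [ 179.98    0.   -169.35] F [ 0.8 -0.4 -0. ] g 1.002
shift cm [-33.23  13.55   2.1 ] dist 35.9 turn [0.    0.    0.093]
dish [ 0.45746485 -0.19194813  0.02      ]
[ 0.46347569 -0.19052996  0.02      ]
```

```bash
python3 -m crank '[[[-3.8,1.5,0.2],[0,0,0.01]],[[-7.6,3.0,0.4],[0,0,0.03]],[[-11.4,4.6,0.7],[0,0,0.05]],[[-15.2,6.1,0.9],[0,0,0.07]],[[-19,7.7,1.2],[0,0,0.093]]]' && python3 go.py 0.611 -0.280 0.20 -174.7
```

```text
time_s: 0.98
tool_pos: [0.4821, -0.3635, 0.2091]
tool_rot: [180.0, 0.0, -174.7]
contact_force: [0.5, -1.1, 0.8]
grip_width: 1.001
t 0.98 pos [ 0.4821 -0.3635  0.2091] rot [ 179.99    0.   -174.67] F [ 0.5 -1.1  0.8] g 1.001
shift cm [-13.61   7.12   0.91] dist 15.4 turn [0.    0.    0.001]
```

```bash
python3 go.py 0.60 -0.280 0.20 -174.7
```

```text
t 0.98 pos [ 0.4821 -0.3635  0.2091] rot [ 179.99    0.   -174.67] F [ 0.5 -1.1  0.8] g 1.001
shift cm [-12.51   7.22   0.91] dist 14.5 turn [0.    0.    0.001]
```

```bash
python3 -m crank '[[[-3.5,1.8,0.2],[0,0,0]],[[-7.0,3.6,0.5],[0,0,0]],[[-10.5,5.4,0.7],[0,0,0]],[[-13.6,7.1,0.9],[0,0,0]],[[-13.6,7.1,0.9],[0,0,0]]]' && python3 - <<'E'
from h import *
s=env.read_state(); c,im,d=snap('wrist','w1'); print(s["tool_pos"],c)
P=cloud(c,d); hsv=cv2.cvtColor(im,cv2.COLOR_BGR2HSV); H,S,V=[hsv[...,i].astype(int) for i in range(3)]
near=(np.hypot(P[...,0]-.611,P[...,1]+.28)<.06)&(d>0)
br=near&(H>10)&(H<28)&(S>130)&(P[...,2]>.011)
for n,m in (('brass',br),('top',near&(P[...,2]>.078)&(P[...,2]<.1))):
    p=P[m]; r=cv2.minAreaRect((p[:,:2]*1000).astype(np.float32)); print(n,m.sum(),np.median(p[:,2]),r)
    print(cv2.approxPolyDP(cv2.convexHull((p[:,:2]*1000).astype(np.float32)),5,True)[:,0].round(0).tolist())
E
```

```text
time_s: 1.4
tool_pos: [0.6129, -0.2772, 0.1969]
tool_rot: [179.9, -0.2, -174.4]
contact_force: [-0.5, -0.8, -1.1]
grip_width: 1.0
[ 0.61287477 -0.27724287  0.19686009] {'fov_y': 65.01893885801731, 'cx': 318.907117002649, 'cy': 196.13674573895926, 'eye': array([ 0.53536228, -0.28563347,  0.34055918]), 'attitude': array([ 1.62540189e+02, -1.52839262e-01,  9.55478549e+01])}
brass 2425 0.016820072360019422 ((609.7494506835938, -279.72705078125), (78.35238647460938, 72.61569213867188), 5.09457540512085)
[[649.0, -300.0], [646.0, -253.0], [568.0, -248.0], [575.0, -319.0]]
top 1115 0.08574864097106832 ((609.2850952148438, -279.55804443359375), (34.836952209472656, 23.62083625793457), 4.673947811126709)
[[627.0, -288.0], [625.0, -267.0], [592.0, -273.0], [595.0, -292.0]]
```

View pics/w1.png

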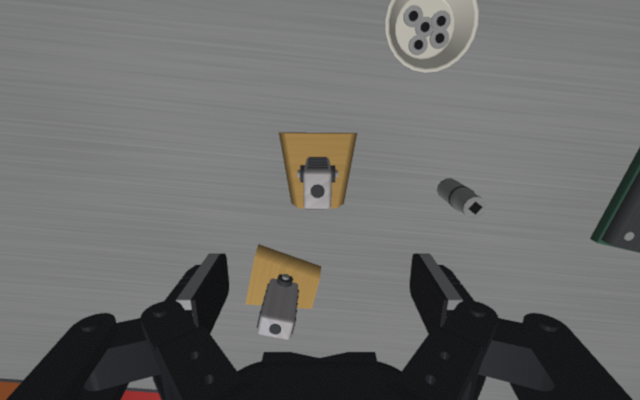

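The wrist view shows the wanted shoe at (318,170), wide end toward the base and narrow end outward. The dish and socket are well clear of the fingers. All three views agree within 3 mm.

```bash
python3 go.py 0.6105 -0.280 0.033 -175
```

```text
t 1.45 pos [ 0.6112 -0.279   0.1976] rot [ 179.9    -0.19 -174.42] F [-0.8 -1.1 -0.7] g 0.998
shift cm [ 0.02 -0.12 16.46] dist 16.5 turn [ 0.002 -0.003  0.01 ]
```

```bash
python3 -m crank '[[[0,-0.1,3.8],[0,0,0.005]],[[0,-0.1,7.6],[0,0,0.01]],[[0,-0.1,11.4],[0,0,0.01]],[[0,-0.1,14.5],[0,0,0.01]],[[0,-0.1,16.5],[0,0,0.01]]]' && python3 -m crank '[[[0,0,0],[0,0,0]],[[0,0,0],[0,0,0]],[[0,0,0],[0,0,0]],[[0,0,0],[0,0,0]],[[0,0,0],[0,0,0]]]' 0 80 && python3 -m crank '[[[0,0,0],[0,0,0]],[[0,0,0],[0,0,0]],[[0,0,0],[0,0,0]],[[0,0,0],[0,0,0]],[[0,0,0],[0,0,0]]]' && python3 go.py 0.6105 -0.280 0.16 -175
```

```text
time_s: 1.87
tool_pos: [0.6069, -0.2824, 0.0307]
tool_rot: [179.9, -0.3, -175.3]
contact_force: [-0.2, -0.4, 0.6]
grip_width: 1.0
time_s: 2.28
tool_pos: [0.6106, -0.2828, 0.0378]
tool_rot: [-179.9, 0.2, -175.2]
contact_force: [0.5, 1.3, 0.9]
grip_width: 0.302
time_s: 2.7
tool_pos: [0.6108, -0.2829, 0.0379]
tool_rot: [-179.9, 0.2, -175.2]
contact_force: [-0.0, 1.5, 6.2]
grip_width: 0.269
t 2.7 pos [ 0.6108 -0.2829  0.0379] rot [-179.91    0.2  -175.18] F [-0.   1.5  6.2] g 0.269
shift cm [ -0.04   0.27 -12.21] dist 12.2 turn [-0.002  0.003 -0.003]
```

```bash
python3 -m crank '[[[0,0,-1.5],[0,0,0]],[[0,0,-4],[0,0,0]],[[0,0,-7],[0,0,0]],[[0,0,-10],[0,0,0]],[[0,0,-12],[0,0,0]]]' && python3 go.py 0.513 0.133 0.15 171.8
```

```text
time_s: 3.12
tool_pos: [0.6098, -0.2828, 0.1584]
tool_rot: [-179.9, 0.1, -175.2]
contact_force: [0.6, -0.4, -2.5]
grip_width: 0.271
t 3.12 pos [ 0.6098 -0.2828  0.1584] rot [-1.7995e+02  1.2000e-01 -1.7520e+02] F [ 0.6 -0.4 -2.5] g 0.271
shift cm [ 6.17 42.24  0.78] dist 42.7 turn [-0.001  0.002  0.227]
```

```bash
python3 -m crank '[[[0.2,1.5,0],[0,0,0.01]],[[0.5,4,0],[0,0,0.02]],[[1,7,0.1],[0,0,0.04]],[[1.5,10,0.2],[0,0,0.06]],[[2,13.5,0.3],[0,0,0.08]]]' && python3 go.py 0.513 0.133 0.15 171.8
```

```text
time_s: 3.53
tool_pos: [0.5773, -0.1489, 0.1514]
tool_rot: [180.0, -0.1, -179.9]
contact_force: [1.5, 1.0, -2.9]
grip_width: 0.271
t 3.53 pos [ 0.5773 -0.1489  0.1514] rot [ 1.7996e+02 -8.0000e-02 -1.7991e+02] F [ 1.5  1.  -2.9] g 0.271
shift cm [ 6.39 28.2   0.16] dist 28.9 turn [ 0.001 -0.001  0.145]
```

```bash
python3 -m crank '[[[0.8,3.2,0],[0,0,0.015]],[[1.5,6.4,0],[0,0,0.03]],[[2.2,9.6,0],[0,0,0.05]],[[2.9,12.8,0.1],[0,0,0.07]],[[3.6,16,0.1],[0,0,0.08]]]' && python3 go.py 0.513 0.133 0.15 171.8
```

```text
time_s: 3.95
tool_pos: [0.5405, 0.0117, 0.1507]
tool_rot: [180.0, -0.1, 175.6]
contact_force: [0.8, 0.1, -2.6]
grip_width: 0.271
t 3.95 pos [0.5405 0.0117 0.1507] rot [ 1.7997e+02 -6.0000e-02  1.7557e+02] F [ 0.8  0.1 -2.6] g 0.271
shift cm [ 3.68 11.88  0.08] dist 12.4 turn [ 0.001 -0.001  0.066]
```

```bash
python3 -m crank '[[[1,3.2,0],[0,0,0.015]],[[2,6.4,0],[0,0,0.03]],[[2.9,9.2,0],[0,0,0.05]],[[3.5,11,0.1],[0,0,0.066]],[[3.7,11.9,0.1],[0,0,0.066]]]' && python3 - <<'E'
from h import *
import go
for k,n in enumerate(['wrist','side']):
    s=env.read_state(); c,im,d=snap(n,n+'2'); P=cloud(c,d); hsv=cv2.cvtColor(im,cv2.COLOR_BGR2HSV); H,S,V=[hsv[...,i].astype(int) for i in range(3)]
    print(n,s["tool_pos"].round(4),s["tool_rot"].round(1))
    ok=(d>0)&(np.hypot(P[...,0]-.58,P[...,1]-.12)<.16)
    for nm,m in (('brass',ok&(H>10)&(H<28)&(S>130)&(P[...,2]>.05)),('green',ok&(H>60)&(H<95)&(S>80)&(P[...,2]>.008)&(P[...,2]<.02)),('rails',ok&(V<90)&(S<90)&(P[...,2]>.024)&(P[...,2]<.036))):
        nn,l,st,ce=cv2.connectedComponentsWithStats(m.astype(np.uint8))
        for i in range(1,nn):
            if st[i,4]<150: continue
            p=P[l==i]; q=(p[:,:2]*1000).astype(np.float32); r=cv2.minAreaRect(q)
            print(nm,st[i,4],ce[i].round(),'z',np.percentile(p[:,2],[5,50,95]).round(4),np.round(r[0],1),np.round(r[1],1),round(r[2],1),cv2.approxPolyDP(cv2.convexHull(q),5,True)[:,0].round(0).tolist())
go.go(.513,.133,.15,171.8)
a=cv2.imread('pics/wrist2.png');b=cv2.imread('pics/side2.png')
cv2.imwrite('pics/both2.png',cv2.resize(np.vstack([a,b]),(480,600)))
E
```

```text
time_s: 4.37
tool_pos: [0.5126, 0.1339, 0.1497]
tool_rot: [180.0, -0.1, 171.9]
contact_force: [-0.6, 0.6, -3.7]
grip_width: 0.271
wrist [0.5126 0.1339 0.1497] [ 1.800e+02 -1.000e-01  1.719e+02]
brass 6633 [320. 197.] z [0.124  0.1287 0.1298] [498.1 134.1] [77.3 51.9] 81.4 [[529.0, 162.0], [478.0, 175.0], [467.0, 100.0], [511.0, 105.0]]
green 3075 [321. 153.] z [0.0116 0.0129 0.0141] [483.7 139.3] [127.5  19.3] 81.9 [[500.0, 201.0], [483.0, 203.0], [467.0, 77.0], [484.0, 75.0]]
green 276 [385. 210.] z [0.0118 0.013  0.0141] [538.5 192.1] [ 7.9 56.3] 80.3 [[566.0, 184.0], [566.0, 191.0], [511.0, 199.0]]
rails 487 [381. 254.] z [0.0273 0.029  0.0302] [588.9 179.8] [15.8 48.5] 82.6 [[614.0, 184.0], [567.0, 191.0], [565.0, 178.0], [582.0, 173.0]]
rails 287 [258. 252.] z [0.0271 0.0289 0.0298] [570.4  69.6] [11.2 41.7] 82.6 [[590.0, 62.0], [565.0, 76.0], [550.0, 72.0], [550.0, 67.0]]
side [0.5129 0.1342 0.1497] [ 1.80e+02 -1.00e-01  1.72e+02]
brass 493 [237. 165.] z [0.1173 0.1277 0.1297] [513.  129.3] [72.5 78.1] 81.6 [[554.0, 150.0], [482.0, 171.0], [472.0, 99.0], [547.0, 101.0]]
green 1261 [252. 203.] z [0.0111 0.0127 0.0142] [572.5 123.4] [127.5 192.5] 81.6 [[673.0, 143.0], [552.0, 188.0], [492.0, 197.0], [484.0, 184.0], [471.0, 77.0], [554.0, 63.0], [669.0, 127.0]]
rails 351 [281. 183.] z [0.0256 0.0286 0.0303] [620.4 164.8] [ 42.4 110.8] 78.9 [[676.0, 162.0], [668.0, 176.0], [583.0, 190.0], [569.0, 187.0], [568.0, 161.0], [664.0, 135.0], [672.0, 141.0]]
rails 459 [289. 202.] z [0.0254 0.0286 0.0302] [608.2  77.5] [ 46.1 111.3] 84.4 [[666.0, 95.0], [556.0, 93.0], [552.0, 66.0], [659.0, 50.0]]
t 4.47 pos [0.5133 0.1328 0.1499] rot [ 1.7999e+02 -6.0000e-02  1.7199e+02] F [-0.7 -0.4 -3.5] g 0.273
shift cm [ 0.03  0.01 -0.01] dist 0.0 turn [ 0.    -0.001  0.003]
```

View pics/both2.png

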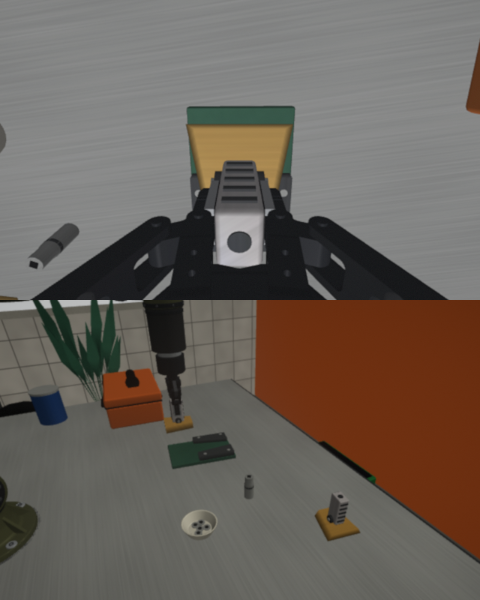

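The wrist view shows the shoe straight in the grip over the bare deck. Its wide edge is at 8.3°, parallel to the deck edge, and needs about +2 mm sideways. The shoe's underside is about 37 mm below the TCP. Lowering.

```bash
python3 -m crank '[[[0,0.1,2.5],[0,0,0.003]],[[0,0.2,5],[0,0,0.003]],[[0,0.2,7.2],[0,0,0.003]],[[0,0.2,8.8],[0,0,0.003]],[[0,0.2,9.4],[0,0,0.003]]]' && python3 -m crank '[[[0,0,0],[0,0,0]],[[0,0,0.2],[0,0,0]],[[0,0,0.4],[0,0,0]],[[0,0,0.4],[0,0,0]],[[0,0,0.4],[0,0,0]]]' && python3 go.py 0.5125 0.1353 0.0495 171.8
```

```text
time_s: 4.88
tool_pos: [0.5126, 0.1318, 0.0529]
tool_rot: [-179.8, -0.3, 171.6]
contact_force: [-0.2, -0.3, -3.2]
grip_width: 0.268
time_s: 5.3
tool_pos: [0.5145, 0.1338, 0.0532]
tool_rot: [179.9, 0.1, 171.7]
contact_force: [0.8, 0.5, -2.9]
grip_width: 0.269
t 5.3 pos [0.5145 0.1338 0.0532] rot [1.7995e+02 5.0000e-02 1.7168e+02] F [ 0.8  0.5 -2.9] g 0.269
shift cm [0.22 0.12 0.37] dist 0.4 turn [ 0.001  0.001 -0.002]
```

```bash
python3 -m crank '[[[0,0.05,0.1],[0,0,0]],[[0.1,0.1,0.2],[0,0,0]],[[0.1,0.1,0.3],[0,0,0]],[[0.1,0.1,0.3],[0,0,0]],[[0.1,0.1,0.3],[0,0,0]]]' && python3 go.py 0.5125 0.1353 0.0495 171.8
```

```text
time_s: 5.72
tool_pos: [0.5136, 0.1349, 0.0499]
tool_rot: [180.0, 0.1, 171.7]
contact_force: [-0.7, 0.4, 0.9]
grip_width: 0.272
t 5.72 pos [0.5136 0.1349 0.0499] rot [1.7997e+02 5.0000e-02 1.7170e+02] F [-0.7  0.4  0.9] g 0.272
shift cm [0.12 0.02 0.04] dist 0.1 turn [ 0.     0.001 -0.002]
```

The weight has gone off the gripper, so the shoe is on the deck. Sliding in along tool -x.

```bash
python3 -m crank '[[[-0.8,0,0.05],[0,0,0]],[[-2,0,0.05],[0,0,0]],[[-3.2,0,0.05],[0,0,0]],[[-4.2,0,0.05],[0,0,0]],[[-5,0,0.05],[0,0,0]]]' && python3 go.py 0.6185 0.1193 0.0495 171.8
```

```text
time_s: 6.13
tool_pos: [0.5645, 0.1274, 0.0499]
tool_rot: [180.0, 0.1, 171.7]
contact_force: [-1.8, 0.5, 5.5]
grip_width: 0.266
t 6.13 pos [0.5645 0.1274 0.0499] rot [1.7998e+02 1.0000e-01 1.7168e+02] F [-1.8  0.5  5.5] g 0.266
shift cm [-5.46 -0.02  0.05] dist 5.5 turn [ 0.     0.002 -0.002]
```

```bash
python3 -m crank '[[[-0.8,0,0],[0,0,0]],[[-1.6,0,0],[0,0,0]],[[-2.4,0,0],[0,0,0]],[[-3.2,0,0],[0,0,0]],[[-4,0,0],[0,0,0]]]' && python3 go.py 0.6185 0.1193 0.0495 171.8
```

```text
time_s: 6.55
tool_pos: [0.6037, 0.1216, 0.0499]
tool_rot: [180.0, 0.1, 171.7]
contact_force: [-2.3, -0.2, 5.8]
grip_width: 0.27
t 6.55 pos [0.6037 0.1216 0.0499] rot [1.7998e+02 9.0000e-02 1.7169e+02] F [-2.3 -0.2  5.8] g 0.27
shift cm [-1.5  -0.02  0.04] dist 1.5 turn [ 0.     0.002 -0.002]
```

```bash
python3 -m crank '[[[-0.3,0,0],[0,0,0]],[[-0.6,0,0],[0,0,0]],[[-0.9,0,0],[0,0,0]],[[-1.2,0,0],[0,0,0]],[[-1.3,0,0],[0,0,0]]]' && python3 go.py 0.6185 0.1193 0.0495 171.8
```

```text
time_s: 6.97
tool_pos: [0.616, 0.1214, 0.05]
tool_rot: [179.8, 0.1, 171.7]
contact_force: [-6.4, 5.9, 8.4]
grip_width: 0.273
t 6.97 pos [0.616  0.1214 0.05  ] rot [1.7985e+02 5.0000e-02 1.7175e+02] F [-6.4  5.9  8.4] g 0.273
shift cm [-0.27 -0.17  0.05] dist 0.3 turn [ 0.003  0.001 -0.001]
```

```bash
python3 -m crank '[[[0,0.15,0],[0,0,0]],[[-0.1,0.2,0],[0,0,0]],[[-0.2,0.2,0],[0,0,0]],[[-0.3,0.2,0],[0,0,0]],[[-0.4,0.2,0],[0,0,0]]]' && python3 go.py 0.6185 0.1193 0.0495 171.8
```

```text
time_s: 7.38
tool_pos: [0.6172, 0.1215, 0.0499]
tool_rot: [-179.9, -0.3, 171.8]
contact_force: [-23.2, 2.5, 17.1]
grip_width: 0.273
t 7.38 pos [0.6172 0.1215 0.0499] rot [-179.91   -0.31  171.79] F [-23.2   2.5  17.1] g 0.273
shift cm [-0.16 -0.2   0.04] dist 0.3 turn [-0.002 -0.005 -0.   ]
```

```bash
python3 -m crank '[[[-0.1,0,0],[0,0,0]],[[-0.2,0,0],[0,0,0]],[[-0.3,0,0],[0,0,0]],[[-0.4,0,0],[0,0,0]],[[-0.4,0,0],[0,0,0]]]' - 120 && python3 go.py 0.6185 0.1193 0.0495 171.8
```

```text
time_s: 7.8
tool_pos: [0.6174, 0.1214, 0.05]
tool_rot: [-179.8, -0.8, 171.8]
contact_force: [-40.7, 5.5, 25.3]
grip_width: 0.271
t 7.8 pos [0.6174 0.1214 0.05  ] rot [-179.83   -0.75  171.83] F [-40.7   5.5  25.3] g 0.271
shift cm [-0.14 -0.19  0.05] dist 0.2 turn [-0.003 -0.013  0.001]
```

```bash
python3 -m crank '[[[-0.1,0,-0.1],[0,0,0]],[[-0.2,0,-0.1],[0,0,0]],[[-0.3,0,-0.1],[0,0,0]],[[-0.4,0,-0.1],[0,0,0]],[[-0.5,0,-0.1],[0,0,0]]]' && python3 -m crank '[[[0.4,0,0],[0,0,0]],[[0.8,0,0],[0,0,0]],[[1.1,0,0],[0,0,0]],[[1.2,0,0],[0,0,0]],[[1.2,0,0],[0,0,0]]]' && python3 go.py 0.6185 0.1193 0.0495 171.8
```

```text
time_s: 8.22
tool_pos: [0.6181, 0.1212, 0.0499]
tool_rot: [-179.7, -1.3, 171.9]
contact_force: [-60.9, 9.5, 35.1]
grip_width: 0.264
time_s: 8.63
tool_pos: [0.6172, 0.1215, 0.0499]
tool_rot: [180.0, 0.1, 171.7]
contact_force: [1.8, -1.1, 1.6]
grip_width: 0.266
t 8.63 pos [0.6172 0.1215 0.0499] rot [1.7998e+02 7.0000e-02 1.7166e+02] F [ 1.8 -1.1  1.6] g 0.266
shift cm [-0.16 -0.2   0.04] dist 0.3 turn [ 0.     0.001 -0.002]
```

The shoe is wedged and the force is relieved. Open, rise and check.

```bash
python3 -m crank '[[[0,0,0],[0,0,0]],[[0,0,0],[0,0,0]],[[0,0,0],[0,0,0]],[[0,0,0],[0,0,0]],[[0,0,0],[0,0,0]]]' 1 && python3 -m crank '[[[0,0,0],[0,0,0]],[[0,0,0],[0,0,0]],[[0,0,-1],[0,0,0]],[[0,0,-2.5],[0,0,0]],[[0,0,-4.5],[0,0,0]]]' && python3 -m crank '[[[0,0,-3],[0,0,0]],[[0,0,-6.5],[0,0,0]],[[0,0,-9.5],[0,0,0]],[[0,0,-11],[0,0,0]],[[0,0,-11],[0,0,0]]]' && python3 - <<'E'
from h import *
a=[]
for n in ['wrist','scene','side']:
    c,im,d=snap(n,n+'3'); P=cloud(c,d); hsv=cv2.cvtColor(im,cv2.COLOR_BGR2HSV); H,S,V=[hsv[...,i].astype(int) for i in range(3)]
    ok=(d>0)&(np.hypot(P[...,0]-.58,P[...,1]-.12)<.16)
    for nm,m in (('brass',ok&(H>10)&(H<28)&(S>130)&(P[...,2]<.05)),('green',ok&(H>60)&(H<95)&(S>80)&(P[...,2]>.008)&(P[...,2]<.02)),('top',ok&(np.hypot(P[...,0]-.617,P[...,1]-.121)<.035)&(S<70)&(P[...,2]>.088)&(P[...,2]<.105))):
        if m.sum()<20: continue
        p=P[m]; q=(p[:,:2]*1000).astype(np.float32); r=cv2.minAreaRect(q)
        print(n,nm,m.sum(),'z',np.percentile(p[:,2],[5,50,95]).round(4),np.round(r[0],1),np.round(r[1],1),round(r[2],1),cv2.approxPolyDP(cv2.convexHull(q),5,True)[:,0].round(0).tolist())
    a.append(im)
cv2.imwrite('pics/fin.png',cv2.resize(np.vstack([a[0],a[1][120:320]]),(640,600)))
s=env.read_state();print(s['tool_pos'],s['contact_force'],s['grip_width'])
E
```

```text
time_s: 9.05
tool_pos: [0.6164, 0.1217, 0.0496]
tool_rot: [-180.0, -0.0, 171.7]
contact_force: [-0.3, 0.3, -0.1]
grip_width: 0.952
time_s: 9.47
tool_pos: [0.6157, 0.1214, 0.0945]
tool_rot: [-179.9, -0.1, 171.7]
contact_force: [0.1, 0.3, 0.1]
grip_width: 1.002
time_s: 9.88
tool_pos: [0.6182, 0.1218, 0.2115]
tool_rot: [179.8, 0.5, 171.7]
contact_force: [0.6, -0.5, 0.8]
grip_width: 1.003
wrist brass 2008 z [0.0275 0.029  0.0301] [615.9 121.1] [63.9 78.8] 82.4 [[657.0, 135.0], [582.0, 158.0], [573.0, 95.0], [652.0, 96.0]]
wrist green 12464 z [0.0117 0.013  0.0142] [572.4 127.1] [127.3 197.1] 82.1 [[672.0, 133.0], [566.0, 192.0], [485.0, 203.0], [466.0, 79.0], [548.0, 67.0], [666.0, 94.0]]
wrist top 1114 z [0.0918 0.0977 0.0992] [615.6 120.8] [23.4 35.3] 81.9 [[634.0, 127.0], [602.0, 134.0], [597.0, 114.0], [629.0, 108.0]]
scene brass 302 z [0.0194 0.0281 0.032 ] [620.6 121.6] [66.5 82.8] 86.1 [[662.0, 132.0], [582.0, 158.0], [577.0, 95.0], [661.0, 99.0]]
scene green 963 z [0.0095 0.0126 0.016 ] [575.3 124.1] [129.3 205.1] 81.8 [[682.0, 174.0], [490.0, 200.0], [474.0, 142.0], [470.0, 82.0], [482.0, 73.0], [667.0, 47.0]]
scene top 117 z [0.0897 0.0966 0.1008] [619.8 118.5] [24.1 37.9] 83.9 [[639.0, 125.0], [608.0, 131.0], [600.0, 111.0], [637.0, 105.0]]
side brass 253 z [0.0254 0.0286 0.0305] [618.6 126.7] [66.5 79.2] 82.0 [[659.0, 135.0], [584.0, 165.0], [576.0, 101.0], [614.0, 95.0], [652.0, 101.0]]
side green 1041 z [0.0111 0.0126 0.0142] [572.7 123.4] [128.5 192.9] 82.2 [[671.0, 134.0], [564.0, 186.0], [490.0, 198.0], [469.0, 78.0], [504.0, 68.0], [659.0, 51.0]]
side top 116 z [0.0894 0.0964 0.099 ] [618.2 118.3] [23.5 37. ] 78.9 [[635.0, 109.0], [635.0, 127.0], [602.0, 128.0], [603.0, 110.0]]
[0.61620568 0.12173    0.20457952] [ 0.10196578  0.12979997 -0.50882334] 0.996835224350918
```

View pics/fin.png

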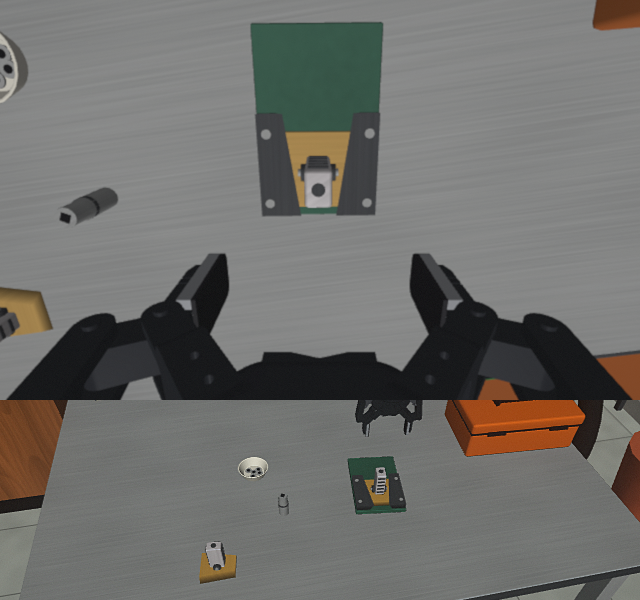

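The final view shows the shoe between the rails, the gripper clear above it, and the dish and socket standing where they were. The shoe's back edge is about 103 mm from the deck's rear edge (105 when home), the peg top is at 0.0977 m (0.097 expected), and it is in line with the way. Handing in.

```bash
python3 -c "
from plant import env
print(env.close_job())"
```

```text
the job is handed in; nothing more can be done
None
```

The footpeg nearest the base is wedged in the dovetail way and released, and I handed the job in at about 10 s. I gripped it by its flats, set the shoe on the bare deck and slid it in. At about 60 N of push it moved less than 1 mm further.

**Final position:** in the wrist view, set against the deck's rear edge, the shoe is about 2 mm short of home. The scene view puts it within about 1 mm. It is in line with the way within about 1°, by the wrist view. The peg top is at 0.0977 m against 0.097 m expected, so it sits flat on the deck.

**Disagreements:** the cameras differ by 3–4 mm on the peg's position. The scene and side angles are 2–3° off the wrist's because those views see less of the peg. All of this is within tolerance.

**Left alone:** by eye, the dish and socket appear in the same places in the final pictures as at the start; I did not re-measure them. The open gripper hung clear, reading about 0 N.

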